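# Find and open the rocking hatch board of a workbench tool well

### The job

One of the four identical boards on top of the tool well is a hatch: press the boards' near ends with your fingertips until you find the one that rocks, without forcing the ones that are packed tight. Push the near end of that board down until the hatch is fully open against its stop, then come away and leave it open. Grip and lift nothing, and leave everything lying on and around the well where it is.

Things in the scene. Friction and masses are not known exactly. Their poses are not given: they have to be found in the camera images.
- well: dark wooden tool well fixed to the bench, 230 mm (x) by 440 (y), top 90 mm above the bench, 68 mm of empty depth under its boards. Origin at the centre of its underside; x points away from the robot, y left. In its top lie four identical light boards, centres at x = 0, y = +160, +80, -80, -160 mm, parted by a fixed dark middle strip 85 mm wide
- board_a_near (a point): press point of the leftmost (largest y) board (150 mm long along x, 72 wide, 14 thick, top level with the well's rim, on a cross pin at mid-length): on its top face and centre line, 45 mm from the pin towards the robot, 30 mm from the near end; tilts with the board. x axis along the board away from the robot, z out of its top
- board_a (a joint): tilt of the leftmost (largest y) board about its pin, rad: 0 level, grows as the near end goes down. If this is the hatch (any of the four may be), about 2 to 3 N on its near half rocks it, it stays where it is left, and it stops fully open at 0.785; if packed, it gives under 2 mm. Pressing the far half moves no board
- board_b_near (a point): press point of the second from the left board (150 mm long along x, 72 wide, 14 thick, top level with the well's rim, on a cross pin at mid-length): on its top face and centre line, 45 mm from the pin towards the robot, 30 mm from the near end; tilts with the board. x axis along the board away from the robot, z out of its top
- board_b (a joint): tilt of the second from the left board about its pin, rad: 0 level, grows as the near end goes down. If this is the hatch (any of the four may be), about 2 to 3 N on its near half rocks it, it stays where it is left, and it stops fully open at 0.785; if packed, it gives under 2 mm. Pressing the far half moves no board
- board_c_near (a point): press point of the third from the left board (150 mm long along x, 72 wide, 14 thick, top level with the well's rim, on a cross pin at mid-length): on its top face and centre line, 45 mm from the pin towards the robot, 30 mm from the near end; tilts with the board. x axis along the board away from the robot, z out of its top
- board_c (a joint): tilt of the third from the left board about its pin, rad: 0 level, grows as the near end goes down. If this is the hatch (any of the four may be), about 2 to 3 N on its near half rocks it, it stays where it is left, and it stops fully open at 0.785; if packed, it gives under 2 mm. Pressing the far half moves no board
- board_d_near (a point): press point of the rightmost board (150 mm long along x, 72 wide, 14 thick, top level with the well's rim, on a cross pin at mid-length): on its top face and centre line, 45 mm from the pin towards the robot, 30 mm from the near end; tilts with the board. x axis along the board away from the robot, z out of its top
- board_d (a joint): tilt of the rightmost board about its pin, rad: 0 level, grows as the near end goes down. If this is the hatch (any of the four may be), about 2 to 3 N on its near half rocks it, it stays where it is left, and it stops fully open at 0.785; if packed, it gives under 2 mm. Pressing the far half moves no board
- plug: bystander, leave alone: upright wooden plug, 28 mm across, 35 mm tall, on the near part of the middle strip; origin at underside
- slipstone: bystander, leave alone: grey sharpening stone 90 x 30 x 12 mm lying on the far part of the middle strip; origin at underside
- gouge: bystander, leave alone: gouge with wooden handle, about 270 mm long, lying on the bench to the left; origin at underside
- mallet: bystander, leave alone: wooden mallet, 290 mm long, head 60 mm tall, lying on the bench to the right; origin at underside
- glue: bystander, leave alone: white bottle, 56 mm across, 100 mm tall, to the left of the well; origin at underside
- jar: bystander, leave alone: glass jar, 64 mm across, 70 mm tall, to the right of the well; origin at underside
- offcut: bystander, leave alone: wooden offcut 120 x 45 x 30 mm beyond the well; origin at underside

How it is judged:
On the way:
1. one board has been found to rock under a press (value of joint any of board_a, board_b, board_c, board_d above 0.1 rad).
At the end, for the whole second after the job is handed in: The hatch board is at rest, tilted open by more than 0.65 rad (its stop is at 0.785), the other three boards are level within 0.1 rad, and every bystander lies within 20 mm of where it started (((value of joint board_a above 0.65 rad and velocity of joint board_a below 0.05 rad/s and value of joint each of board_b, board_c, board_d below 0.1 rad) or (value of joint board_b above 0.65 rad and velocity of joint board_b below 0.05 rad/s and value of joint each of board_a, board_c, board_d below 0.1 rad) or (value of joint board_c above 0.65 rad and velocity of joint board_c below 0.05 rad/s and value of joint each of board_a, board_b, board_d below 0.1 rad) or (value of joint board_d above 0.65 rad and velocity of joint board_d below 0.05 rad/s and value of joint each of board_a, board_b, board_c below 0.1 rad)) and distance of each of plug, slipstone, gouge, mallet, glue, jar, offcut from where it was at the start of the episode below 0.02 m); the robot touches nothing.
It fails at once if a board is forced: pushed with more than 60 N (contact force between any of the arm, the fingers and board_a above 60 N or contact force between any of the arm, the fingers and board_b above 60 N or contact force between any of the arm, the fingers and board_c above 60 N or contact force between any of the arm, the fingers and board_d above 60 N).
It fails at once if a bystander is lifted, carried or shoved more than 20 mm (distance of any of plug, slipstone, gouge, mallet, glue, jar, offcut from where it was at the start of the episode above 0.02 m).
It also fails if it takes over 48 s, if anything falls off the work surface, if the arm or the gripper's body presses on something with over 40 N, if the wrist force passes 120 N, or if a joint passes its speed limit or range.

### The arm

A 6-joint arm with a two-finger parallel gripper is mounted at the origin on the work surface. World frame = base frame: x ahead of the robot, y to its left, z up, the work surface at z = 0. Lengths are in m, angles in rad, forces in N, time in s.
With the tool pointing down it reaches from about 0.3 to 0.825 m from the base axis. Payload 5.4 kg.
Tool frame: the origin (TCP) lies at the very end of the fingers, on their centre line; the grasp point (between the pads) lies 19 mm behind it; z points along the fingers, x is the direction in which the jaws open and shut, and the axes are right-handed (so a half turn about z gives the same grasp; the last joint's range is limited). The gripper opens to 92 mm and grips with 3 to 60 N. Pads are 20 mm wide; open, the fingers measure 128 mm over their backs; the gripper's body (75 mm by 189 mm) begins 69 mm behind the grasp point.
Start: joints at [1.116, 0.158, 1.597, -0, 1.386, -0.21], TCP at [0.139, 0.558, 0.215] pointing down, gripper open.
Joint ranges: [-2.91, 2.91], [-0.94, 2.29], [0.18, 2.7], [-1.29, 4.43], [0.17, 2.64], [-3, 3]. Speed limits (rad/s): [2.57, 2.57, 3.14, 3.14, 3.14, 3.14].

### API

Orientations are given as a rotation vector (axis times angle).
In Python, from workcell import bot gives the robot as it stands. Calls block until the motion is done:
- bot.goto(position, orientation): joint-space move of the TCP to a pose.
- bot.line_to(position, rot=None, max_speed=0.15): straight line of the TCP; rot=None keeps the orientation; max_speed is the mean speed in m/s.
- bot.set_joints(angles): joint-space move.
- bot.set_gripper(opening, newtons=None): opening from 0.0 (shut) to 1.0 (fully open); newtons is the grip in N (None keeps the last); returns when the fingers have stopped.
- bot.hold(seconds).
- bot.inverse_kinematics(position, orientation): joint angles nearest the present ones, or None.
- bot.read_camera(name): name is "scene" or "side" or "wrist"; returns a dict with "pixels" (480x640x3 uint8, blue, green, red), "fx", "fy", "cx", "cy" (pixels), "R" (3x3) and "t" (3): a world point X has camera coordinates R X + t. Camera axes: x right, y down, z forward; pixel columns grow to the right and rows downward; lengths in m; the calibration is good to about 2 mm. A picture is of the moment at which its call begins. There is no depth.
A pose or a line that the arm cannot do raises bot.MotionError and nothing moves.
- bot.job_done(): hands the job in, once; it reports no verdict.
Readings, each from a call of its own:
- bot.current_clock(): time.
- bot.current_joints(): joint angles.
- bot.current_joint_vel(): joint speeds.
- bot.current_effort(): joint torques, N m.
- bot.current_ee_pos(): TCP position.
- bot.current_tool_rot(): TCP orientation.
- bot.current_contact_force(): force on the tool from outside, world axes, zero at the start.
- bot.current_ft_torque(): the same for the moment, N m.
- bot.current_opening(): opening from 0.0 (shut) to 1.0 (fully open).
Only numpy, scipy, OpenCV 4.12 (cv2) and the standard library are available. Lean on these libraries where they do the work, as an engineer would, in place of code of your own. Each camera call takes 0.05 s, during which the arm holds its last target.

## Working session

There is one attempt and no reset: what is moved stays moved. The work goes in short steps, each a Python script; the robot and the scene stay as the last script left them, time stands still between calls to the robot, and variables do not carry over. Pictures are saved under pics/ and viewed, and the job is handed in when it is done.

```bash
mkdir -p pics; ls
python3 - <<'E'
from workcell import bot
import cv2
for n in ["scene","side","wrist"]:
    c=bot.read_camera(n); cv2.imwrite(f"pics/{n}0.png",c["pixels"])
    print(n,c["fx"],c["cx"],c["cy"],c["R"],c["t"])
print(bot.current_clock(),bot.current_contact_force(),bot.current_tool_rot())
E
```

```text
pics
scene 458.35327814116687 324.45226035266626 239.74754989416462 [[-0.05396115  0.99838235 -0.01791323]
 [ 0.67822704  0.02347904 -0.73447724]
 [-0.73286853 -0.05178247 -0.67839686]] [ 0.03744543 -0.34625904  1.59644264]
side 444.5994586528618 318.48183967364173 238.26481276633479 [[ 0.95533563 -0.29513546 -0.01512931]
 [-0.18819884 -0.56812017 -0.80113711]
 [ 0.2278487   0.76820214 -0.59828959]] [-0.59178949  0.17890964  1.20807451]
wrist 366.4876146782745 317.8928072651504 245.06797709326372 [[ 0.24124267  0.97046335 -0.00169024]
 [ 0.93228929 -0.23126877  0.27812126]
 [ 0.26951559 -0.06867051 -0.96054449]] [-0.57400861 -0.03347296  0.39136677]
0.15 [-0.65188694  0.35635488  0.72291648] [ 2.47553359e+00  1.93322239e+00 -2.02065397e-03]
```

View pics/scene0.png

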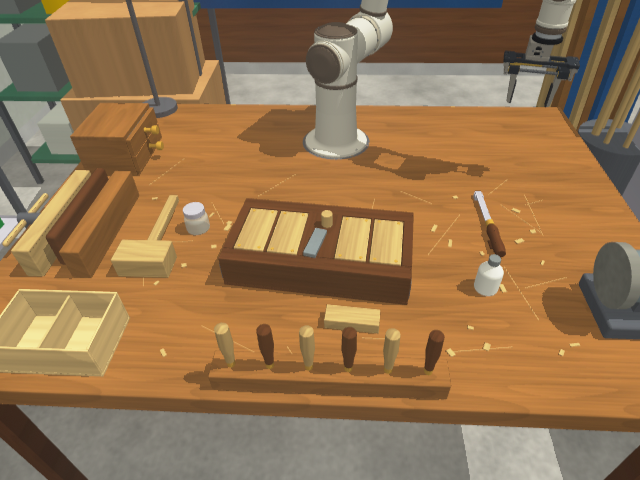

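View pics/side0.png

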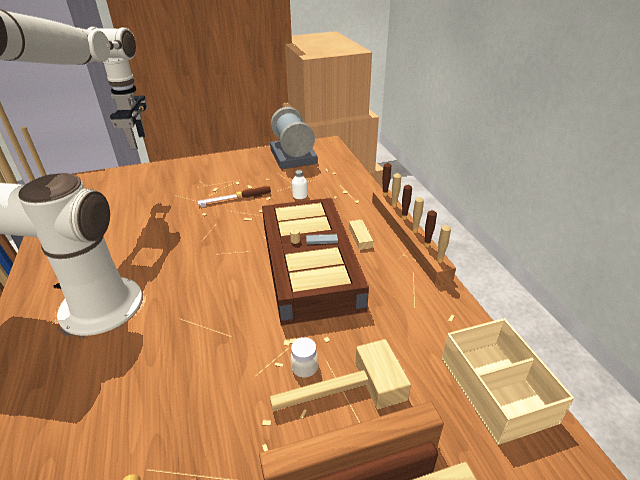

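The scene picture shows the well at about (228-413, 202-300), with the boards from right to left being a to d. I'll zoom in to pick corners.

Run:
```python
import cv2
a=cv2.imread("pics/scene0.png")[190:310,215:425]
cv2.imwrite("pics/crop_scene.png",cv2.resize(a,None,fx=3.8,fy=3.8,interpolation=cv2.INTER_CUBIC))
a=cv2.imread("pics/side0.png")[185:325,250:380]
cv2.imwrite("pics/crop_side.png",cv2.resize(a,None,fx=4,fy=4,interpolation=cv2.INTER_CUBIC))
```

```text
(no output)
```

View pics/crop_scene.png

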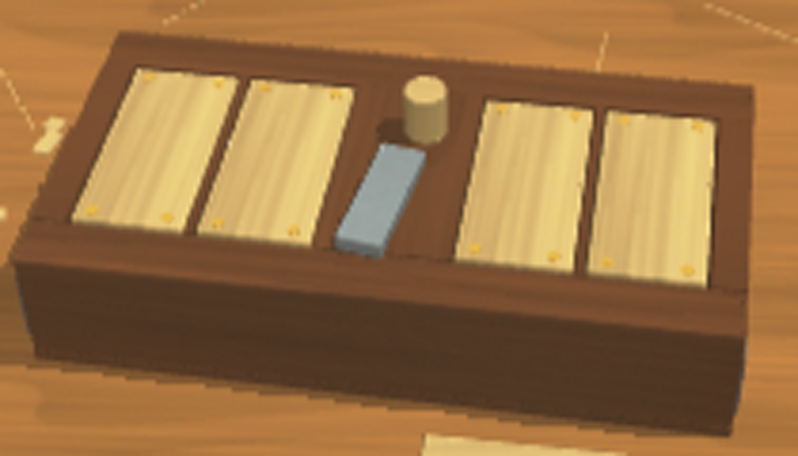

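View pics/crop_side.png

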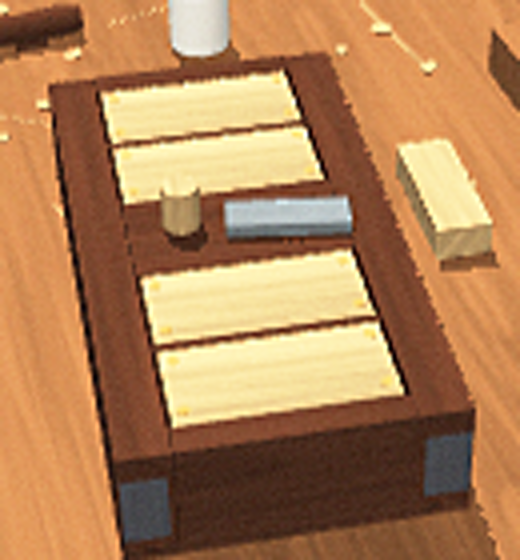

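```bash
cat > h.py <<'E'
from workcell import bot
import numpy as np, cv2
from scipy.optimize import least_squares
from scipy.spatial.transform import Rotation as Ro
E
python3 - <<'E'
from h import *
X,Y=.115,.22
P=[(-X,-Y),(-X,Y),(X,Y),(X,-Y),(-.075,-.196),(-.075,-.124),(.075,-.196),(.075,-.124),(-.075,.196),(-.075,.124),(.075,.196),(.075,.124)]
sc=[(119,33),(753,87),(745,337),(12,262),(137,68),(238,77),(72,222),(185,232),(717,121),(610,110),(708,287),(588,272)]
sc=np.array(sc)/3.8+[215,190]
sd=np.array([(117,462),(50,87),(328,55),(474,405),(173,428),(158,352),(405,392),(378,318),(100,92),(113,148),(288,70),(305,125)])/4+[250,185]
C=[bot.read_camera("scene"),bot.read_camera("side")]
Pl=np.c_[np.array(P),np.full(12,.09)]
def pr(c,W):
    q=W@c["R"].T+c["t"]; return np.c_[q[:,0]/q[:,2]*c["fx"]+c["cx"],q[:,1]/q[:,2]*c["fy"]+c["cy"]]
def W(p): 
    return Ro.from_rotvec([0,0,p[2]]).apply(Pl)+[p[0],p[1],0]
for cs in ([0],[1],[0,1]):
    f=lambda p: np.concatenate([(pr(C[i],W(p))-[sc,sd][i]).ravel() for i in cs])
    r=least_squares(f,[.55,0,0]); print(r.x,np.abs(r.fun).max(),np.sqrt(np.mean(r.fun**2)))
E
```

```text
[ 0.58980069 -0.01278179 -0.10550655] 1.2337642590210862 0.5306395010387622
[ 0.58621269 -0.02226816 -0.1078552 ] 1.4726691507813996 0.7538062411415994
[ 0.58828477 -0.0149728  -0.1074578 ] 2.828294710283501 1.1840340895531747
```

```bash
cat >> h.py <<'E'
WX,WY,YAW=.588,-.016,-.107
def w2(p): # well xy (z abs)
    c,s=np.cos(YAW),np.sin(YAW)
    return np.array([WX+c*p[0]-s*p[1],WY+s*p[0]+c*p[1],p[2]])
Rw=Ro.from_rotvec([0,0,YAW])
def down(flip): # tool x along +-well x, z down
    s=-1 if flip else 1
    return (Rw*Ro.from_matrix(np.array([[s,0,0],[0,-s,0],[0,0,-1.]]))).as_rotvec()
E
python3 - <<'E'
from h import *
for fl in (0,1):
    for y in (.16,-.16):
        print(fl,y,bot.inverse_kinematics(w2((-.05,y,.15)),down(fl)),bot.inverse_kinematics(w2((-.03,y,.05)),down(fl)))
t=bot.current_clock(); bot.set_gripper(0.0); print(bot.current_clock()-t,bot.current_opening())
E
```

```text
0 0.16 [ 5.10355814e-02  2.14300089e-01  1.66441663e+00 -4.44089210e-16
  1.26287594e+00  1.58035581e-01] [ 4.56241647e-02  3.82765298e-01  1.67187514e+00 -4.44089210e-16
  1.08695222e+00  1.52624165e-01]
0 -0.16 [-5.35370162e-01  1.47430730e-01  1.74096557e+00 -4.44089210e-16
  1.25319635e+00 -4.28370162e-01] [-5.20374256e-01  3.24097436e-01  1.74855762e+00 -4.44089210e-16
  1.06893760e+00 -4.13374256e-01]
1 0.16 [ 5.10355814e-02  2.14300089e-01  1.66441663e+00 -4.44089210e-16
  1.26287594e+00 -2.98355707e+00] [ 4.56241647e-02  3.82765298e-01  1.67187514e+00 -4.44089210e-16
  1.08695222e+00 -2.98896849e+00]
1 -0.16 [-0.53537016  0.14743073  1.74096557  0.          1.25319635  2.71322249] [-0.52037426  0.32409744  1.74855762  0.          1.0689376   2.7282184 ]
1.35 0.0062131595004593625
```

```bash
cat >> h.py <<'E'
def probe(y, x=-.05):
    bot.line_to(w2((x,y,.097)),max_speed=.1)
    f0=bot.current_contact_force(); log=[]
    for z in np.arange(.094,.0815,-.001):
        bot.line_to(w2((x,y,z)),max_speed=.03)
        f=bot.current_contact_force()-f0; p=bot.current_ee_pos()
        log.append((round(float(z),3),round(float(p[2]),4),round(float(f[2]),1)))
        if abs(f[2])>7: break
    print(y,log,bot.current_clock())
    return abs(f[2])<=7
E
python3 - <<'E'
from h import *
bot.goto(w2((-.05,.16,.15)),down(0)); print(bot.current_clock())
ok=probe(.16); print(ok)
if not ok: bot.line_to(w2((-.05,.16,.12)),max_speed=.15)
c=bot.read_camera("scene"); cv2.imwrite("pics/s1.png",cv2.resize(c["pixels"][150:310,215:455],None,fx=3.3,fy=3.3))
E
```

```text
3.7083
0.16 [(0.094, 0.0944, 0.4), (0.093, 0.0931, 1.3), (0.092, 0.0919, 0.5), (0.091, 0.0909, 0.3), (0.09, 0.0901, 0.3), (0.089, 0.0899, 6.8), (0.088, 0.0897, 12.0)] 6.1417
False
```

View pics/s1.png

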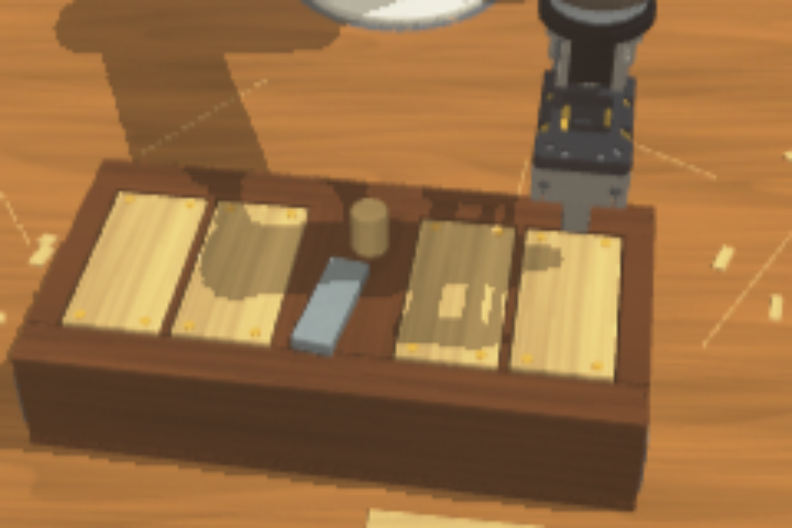

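The tip is centred over board a (tip near (577,228) in the crop). It pressed against something stiff. I'll check that the contact was on the board and not on the rim.

Run:
```python
from h import *
c=bot.read_camera("scene")
def pr(W):
    q=c["R"]@W+c["t"]; return np.round(np.array([(q[0]/q[2]*c["fx"]+c["cx"]-215)*3.3,(q[1]/q[2]*c["fy"]+c["cy"]-150)*3.3]))
p=bot.current_ee_pos(); print(p,w2((-.05,.16,.12)))
print("tip",pr(p),"far edge",pr(w2((-.032,.16,.12))))
for x in (-.075,-.068,-.05,-.032): print(x,pr(w2((x,.16,.09))))
cv2.imwrite("pics/s1z.png",cv2.resize(c["pixels"][195:245,360:430],None,fx=10,fy=10,interpolation=cv2.INTER_CUBIC))
w=bot.read_camera("wrist"); cv2.imwrite("pics/w1.png",w["pixels"])
```

```text
[0.5546666  0.14835898 0.11881148] [0.5553733  0.14842475 0.12      ]
tip [572. 222.] far edge [571. 238.]
-0.075 [571. 231.]
-0.068 [571. 237.]
-0.05 [569. 253.]
-0.032 [568. 269.]
```

View pics/w1.png

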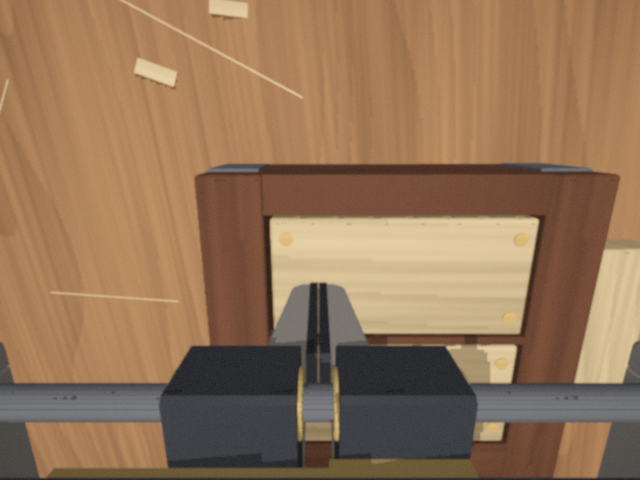

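View pics/s1z.png

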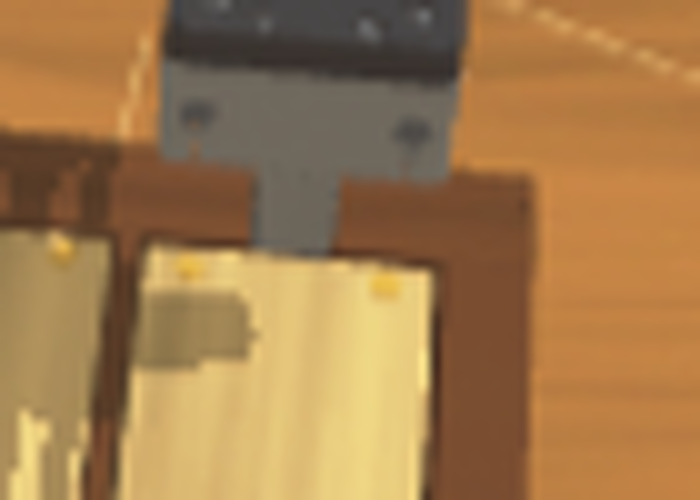

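The contact was on board a, about 25 mm from its near end, and it gave 0.3 mm at 12 N, so a is packed. Probing b, c and d next, going over the plug with clearance.

Run:
```python
from h import *
y0=.16
for y in (.08,-.08,-.16):
    z=.15 if y==-.08 else .11
    if z>.12: bot.line_to(w2((-.05,y0,z)),max_speed=.15)
    bot.line_to(w2((-.05,y,z)),max_speed=.15)
    ok=probe(y)
    if ok: print("hatch",y); break
    bot.line_to(w2((-.05,y,.11)),max_speed=.1); y0=y
c=bot.read_camera("scene"); cv2.imwrite("pics/s2.png",cv2.resize(c["pixels"][150:310,215:455],None,fx=3.3,fy=3.3))
```

```text
0.08 [(0.094, 0.0941, -0.4), (0.093, 0.0931, -1.2), (0.092, 0.092, 0.1), (0.091, 0.0909, -1.6), (0.09, 0.0901, -0.1), (0.089, 0.0898, 5.7), (0.088, 0.0897, 11.4)] 9.375
-0.08 [(0.094, 0.0944, -1.1), (0.093, 0.0931, -0.4), (0.092, 0.0919, -1.0), (0.091, 0.0909, -1.0), (0.09, 0.0901, 1.2), (0.089, 0.0898, 6.2), (0.088, 0.0897, 12.2)] 13.8083
-0.16 [(0.094, 0.094, -0.2), (0.093, 0.0931, 0.2), (0.092, 0.092, 1.2), (0.091, 0.0909, 0.2), (0.09, 0.09, -0.2), (0.089, 0.089, 0.9), (0.088, 0.0879, 2.5), (0.087, 0.0869, 1.5), (0.086, 0.0858, 2.1), (0.085, 0.0849, 1.8), (0.084, 0.0839, 0.7), (0.083, 0.0829, 1.9), (0.082, 0.0819, 0.7)] 18.3917
hatch -0.16
```

View pics/s2.png

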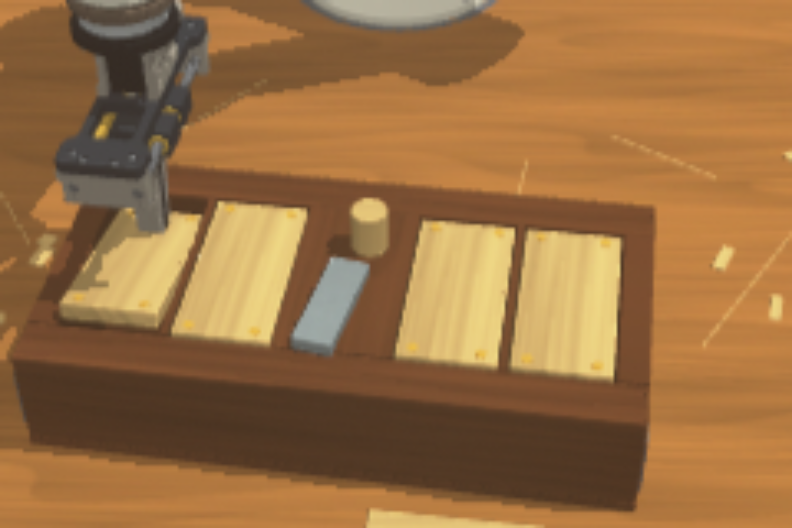

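Board d rocks at about 2 N: its far end has risen at (110,310) in the crop, and a, b and c are stiff. In this orientation the wide gripper body would meet the rising far end, so I'll turn the tool 90° before opening the hatch.

Run:
```python
from h import *
y=-.16
bot.line_to(w2((-.05,y,.14)),max_speed=.15)
r=(Rw*Ro.from_matrix(np.array([[0,1,0],[1,0,0],[0,0,-1.]]))).as_rotvec()
print(bot.inverse_kinematics(w2((-.05,y,.14)),r))
bot.goto(w2((-.05,y,.14)),r); print(bot.current_clock())
bot.line_to(w2((-.05,y,.088)),max_speed=.1)
f0=bot.current_contact_force(); f0=f0*0
log=[]; z=.088
while z>.036:
    z-=.003 if z>.062 else .0015
    bot.line_to(w2((-.05+.004*(.088-z)/.04,y,z)),max_speed=.04)
    f=bot.current_contact_force(); p=bot.current_ee_pos()
    log.append((round(z,4),round(float(p[2]),4),*np.round(f,1).tolist()))
    if np.linalg.norm(f)>13: break
for l in log: print(*l)
print(bot.current_clock())
for n in("scene","side"):
    c=bot.read_camera(n); cv2.imwrite(f"pics/{n}3.png",cv2.resize(c["pixels"][150:330,215:455],None,fx=3.3,fy=3.3))
```

```text
[-5.35370162e-01  1.58370739e-01  1.74967800e+00 -4.44089210e-16
  1.23354391e+00 -1.99916649e+00]
20.375
0.085 0.0854 -0.1 -0.1 0.1
0.082 0.0821 0.7 -0.2 -0.0
0.079 0.0789 0.2 -0.3 0.1
0.076 0.0758 0.8 0.2 1.1
0.073 0.0727 0.7 -0.4 1.3
0.07 0.0698 0.4 -0.4 0.5
0.067 0.0667 -0.5 0.1 0.7
0.064 0.0637 -0.3 -0.3 0.5
0.061 0.0607 -0.8 -0.1 -0.1
0.0595 0.0594 -0.5 0.2 0.9
0.058 0.0582 -0.8 0.3 3.3
0.0565 0.0577 -3.0 2.4 9.6
0.055 0.0574 -6.9 3.0 18.0
24.2917
```

View pics/scene3.png

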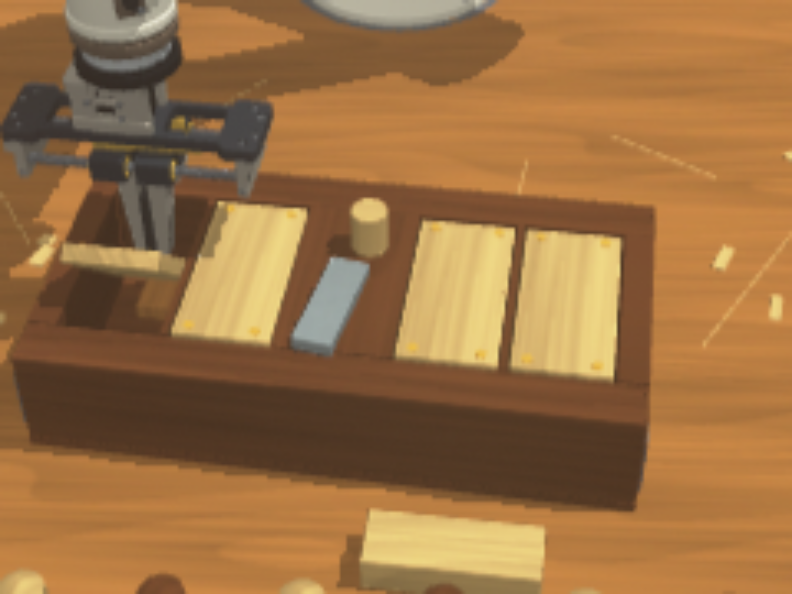

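View pics/side3.png

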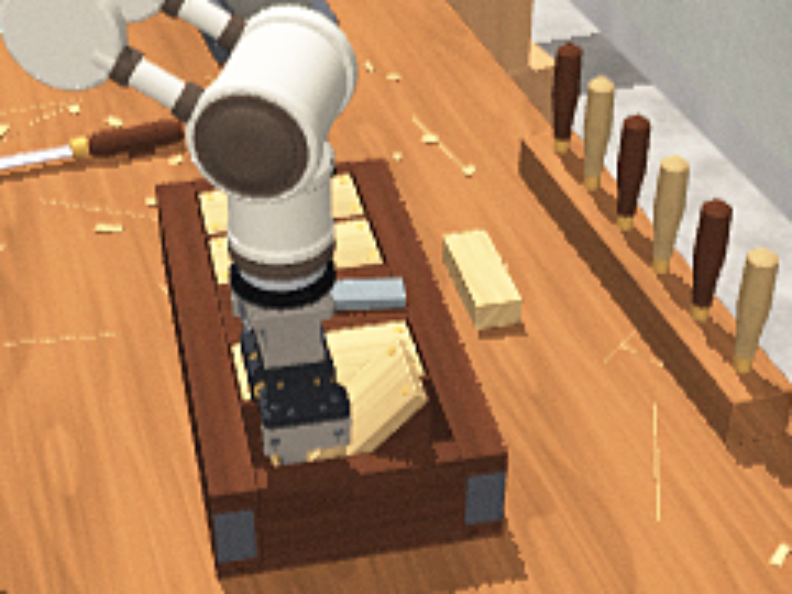

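It met a firm stop at a depth of 32.5 mm, which fits 45° at this contact point. Both views show the board steeply tilted. Withdrawing and checking.

Run:
```python
from h import *
bot.line_to(w2((-.049,-.16,.075)),max_speed=.06)
bot.line_to(w2((-.06,-.16,.22)),max_speed=.12)
p=w2((-.25,-.16,.25)); 
try: bot.line_to(p,max_speed=.15)
except bot.MotionError as e: print(e)
print(bot.current_clock(),bot.current_contact_force())
for n in("scene","side"):
    c=bot.read_camera(n); cv2.imwrite(f"pics/{n}4.png",c["pixels"])
    cv2.imwrite(f"pics/{n}4c.png",cv2.resize(c["pixels"][150:330,215:455],None,fx=3.3,fy=3.3))
    # predicted corners of board d for tilt angles
    for a in (.65,.785):
        for yy in(-.196,-.124):
            X=[.075*np.cos(a)-.007*np.sin(a)*1, yy, .083+.075*np.sin(a)+.007*np.cos(a)]
            q=c["R"]@w2(X)+c["t"]; print(n,a,yy,np.round([(q[0]/q[2]*c["fx"]+c["cx"]-215)*3.3,(q[1]/q[2]*c["fy"]+c["cy"]-150)*3.3]))
    d=cv2.absdiff(c["pixels"],cv2.imread(f"pics/{n}0.png")).max(2)
    cv2.imwrite(f"pics/{n}4d.png",d)
```

```text
27.6667 [0.58737275 0.20710448 0.50876333]
scene 0.65 -0.196 [ 55. 257.]
scene 0.65 -0.124 [154. 266.]
scene 0.785 -0.196 [ 56. 242.]
scene 0.785 -0.124 [156. 252.]
side 0.65 -0.196 [427. 395.]
side 0.65 -0.124 [406. 336.]
side 0.785 -0.196 [418. 389.]
side 0.785 -0.124 [397. 330.]
```

View pics/scene4c.png

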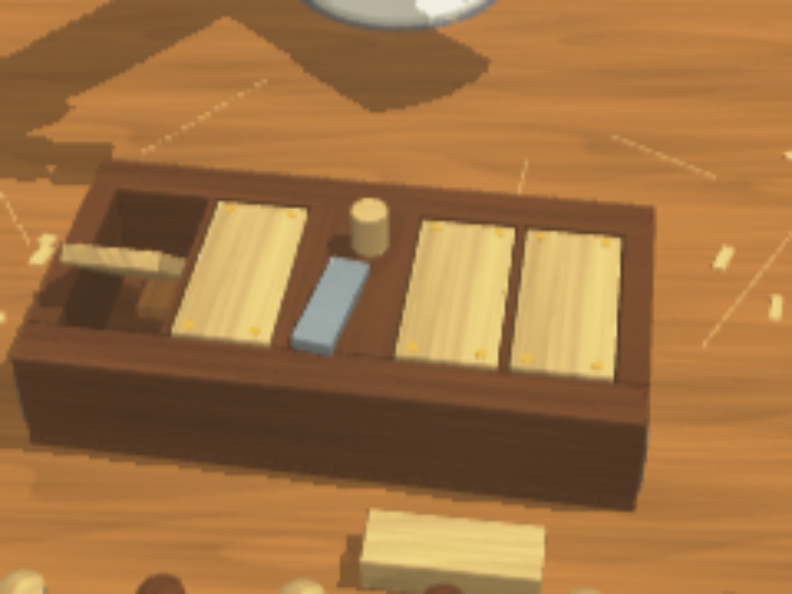

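View pics/side4c.png

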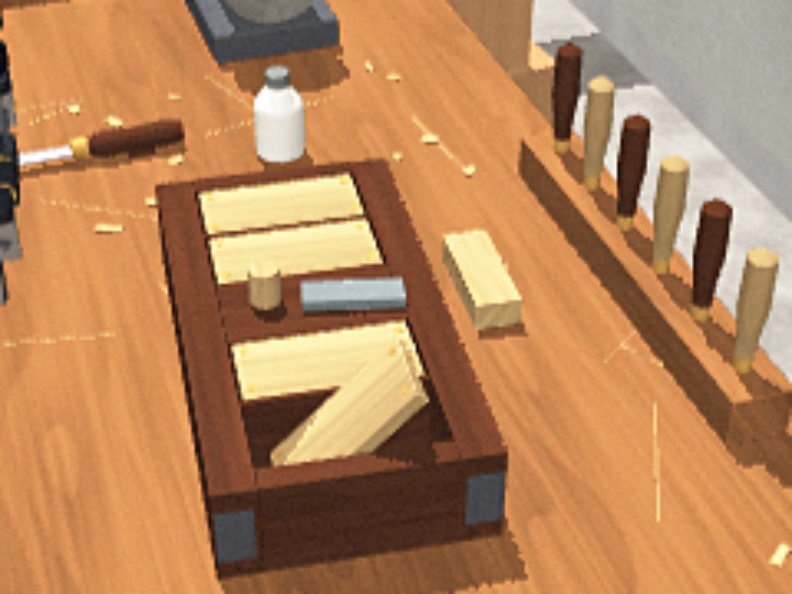

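View pics/scene4d.png

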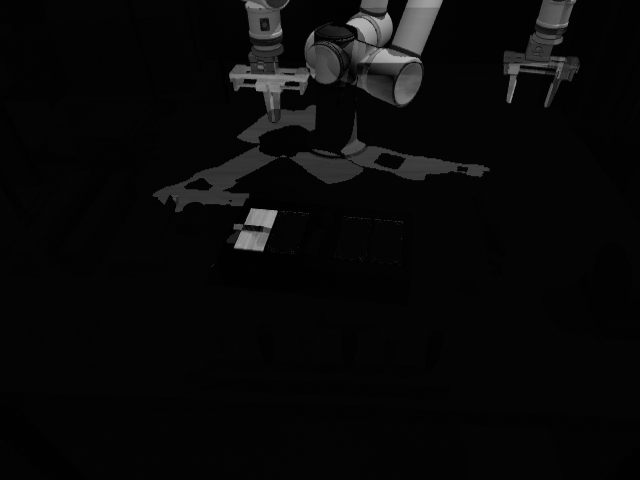

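The scene crop shows the upper edge of board d's raised end at (63,245). I predicted (56,242) for 0.785 rad and (55,257) for 0.65, so the hatch is at its stop. The difference image shows no change at any bystander. Handing in.

Run:
```python
from workcell import bot
bot.job_done(); print(bot.current_clock())
```

```text
the job is handed in; nothing more can be done
the job is handed in; nothing more can be done
```

The hatch is the rightmost board (d). I pushed it open to its stop, withdrew the arm and handed the job in at about 28 s of the 48 s allowed.

- **Finding it:** I pressed the near ends with the closed fingertips. Boards a, b and c gave about 0.3 mm at roughly 12 N, so they are packed. Board d rocked at about 2 N.
- **Opening it:** I turned the tool 90° so the gripper body would clear the rising far end. I then pushed down until the board stopped firmly, with a peak force of about 20 N, well under the 60 N limit.
- **Last checks:** The raised end appears within about 2 raw pixels of where a tilt of 0.785 rad would put it, clearly apart from 0.65 rad. The scene camera's before/after difference shows only board d, the arm and its shadows changed. The other boards and all bystanders look unmoved, and the arm is clear of everything.
- **Disagreement:** The two cameras' fits of the well differed by about 9 mm in y. I used a value between them, and the pictures confirmed the tip was centred on the boards.
- **No verdict:** The hand-in call returned no verdict.

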